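# Hold the hidden bolt head while the rig runs the nut up

## Task

A bronze drive cam is being clamped to the test rig's bracket by a bolt whose head is tucked away in the narrow gap between the bracket and the wheel pack housing. Load the rig by drawing its sprung gauge slide out until the slide's index is level with the set pointer, and let go of it there; then reach down into the gap, grip the bolt head and hold it from turning while the rig slowly runs the backing nut up tight. Finish still holding the head firmly, with the gauge still drawn to the pointer, and leave the pointer and the loose things on the bench where they are.

Things in the scene. Friction and masses are not known exactly. Their poses are not given: they have to be found in the camera images.
- rig: Hand crank test rig, fixed, yaw varies +-0.2 rad. Grey cast bed 150 (x) x 360 (y) x 20 mm. Origin on the bench straight below the bolt head; y axis level along bolt and spindle, towards the spoked wheel; z up; -x is the robot's side. Offsets in all entries are in this frame. Spindle and bolt axis: x = 0, 100 mm above the bench. Sites' axes are those of their part.
- bracket_top (a point): Middle of the top edge of the steel angle bracket's upright plate, 90 mm wide (x), 10 mm thick (y = 22 to 32 mm), its top 120 mm above the bench. Beyond it, at y = 32 to 83 mm, the bronze cam being clamped (nose up to z = 128 mm), nut and socket, all within 28 mm of the axis.
- headstock_top (a point): Centre of the top of the headstock, a grey block x +-35 mm, y 95 to 155 mm, top 140 mm above the bench. An aluminium scale plate with 10 mm graduations sticks out from it to -x: x -35 to -175, y 103 to 147 mm, top z = 110 mm. On its other side an 80 mm drum, y 167 to 189 mm.
- wheel (a joint): Angle of spoked wheel (160 mm, at y = 235 mm, crank handle to y = 320 mm), spindle and nut as one, rad; grows clockwise seen from the wheel end. With the slide drawn, a spring takes it round slowly against an oil brake: about 0.28 rad/s at first, 0.16 after 12 s, 0.04 after 40 s; it stops when the nut is tight on the held bolt.
- draw_slide: Sprung gauge slide, a 14 mm wide steel bar on the scale plate at y = 125 mm; comes out of the headstock to -x, 110 mm at most, and starts fully in. Drawing it winds the spring that drives the spindle. Pull rises from 12 N to at most 23 N; dry drag keeps it wherever it is left. Its outer end carries the draw handle. Axes as the rig's.
- draw_handle (a point): In the draw handle, an upright steel plate 14 mm (x) x 24 mm (y), top 163 mm above the bench; this point is 16 mm below its top. Its foot, 22 x 22 mm, begins 20 mm below this point. The faces 24 mm apart look to +y and -y and have free room beside them.
- gauge_index (a point): Tip of the slide's index, a 3 mm wide dark tongue on the +y side of the handle's foot, at the same x as the handle; moves with the slide.
- set_pointer (a point): Tip of the set pointer, a small dark steel clip (10 mm wide, round thumb nut) on the +y edge of the scale plate, 75 to 93 mm farther out (-x) than the index of a slide fully in. The gauge is drawn right when index and this point have the same x in the rig's frame. It has a drag of about 15 N.
- bolt: The bolt; origin at the centre of its steel hexagon head: 27 mm across flats, 20 mm thick (y = +-10 mm), on the axis. Two flats face this body's +x and -x, others every 60 degrees. Under it a fibre bush, 23 mm diameter, 12 mm long, then the bracket. It goes round with the nut until held; jaws closed on it turn it until its flats lie against them. Open above and to +x and -x.
- nut_on_thread (a joint): How far the nut has turned up the thread relative to the bolt, rad: starts between -0.25 and 0, grows only while the bolt turns less than the wheel, stops at 0.7 where the nut is tight. Bolt angle = wheel - nut_on_thread; flats face the rig's +-x when that is a multiple of pi/3. The load on the held bolt stays under 0.15 N m.
- housing: Cast wheel pack housing, a dark iron box 84 mm (x) x 60 mm (y), fixed on the bed on the -y side of the bolt head; origin at the centre of its underside, its top 116 mm above the bench. The gap between it and the bracket, with the head in it, is 52 to 64 mm wide along the bolt.
- key: Nickel key, 70 mm long, lying on the bench in front of the bed (bystander). Origin at the neck, underside.
- fibre_block: Orange fibre washer block 50 x 50 x 16 mm with a hole, on the bench in front of the bed (bystander). Origin centre of underside.
- spare_cam: Spare bronze drive cam, 52 mm disc with a nose, 20 mm high, on the bench beyond the housing's end of the bed (bystander). Origin centre of underside.
- lock_dial: Dark steel combination dial, 80 mm in diameter, 34 mm high, on the bench behind the bed (bystander). Origin centre of underside.
- screwdriver: Screwdriver lying on the right of the bench (bystander).
- spanner: Steel spanner lying on the left of the bench (bystander).
- grease_tin: Round aluminium tin, 68 mm in diameter, 50 mm high, on the right of the bench (bystander). Origin centre of underside.

How it is judged (in metres and radians):
On the way, in this order (a step that is already met when the one before it is completed fails the run):
1. the gauge slide is drawn until its index is level with the set pointer within 4 mm, and let go there (TCP more than 35 mm from the handle) (x of gauge_index in the frame of set_pointer between -0.004 and 0.004 m and distance between the grasp point and draw_handle above 0.035 m), for 0.2 s.
2. the bolt head is gripped between the fingers and stands still while the wheel and nut go on turning (contact force between the fingers and bolt above 10 N and angular speed of bolt below 0.05 rad/s and velocity of joint wheel above 0.02 rad/s), for 0.5 s.
At the end, for the whole second after the job is handed in: the fingers grip the bolt head (more than 10 N, TCP within 30 mm of it) and it stands still (under 0.05 rad/s), the nut has run up tight (above 0.64 rad of its 0.7), and the gauge index is still level with the set pointer within 5 mm (contact force between the fingers and bolt above 10 N and angular speed of bolt below 0.05 rad/s and value of joint nut_on_thread above 0.64 rad and x of gauge_index in the frame of set_pointer between -0.005 and 0.005 m and distance between the grasp point and bolt below 0.03 m); the arm keeps its last pose, push and grip.
It fails at once if the set pointer is shifted more than 4 mm (distance of set_pointer from where it was at the start of the episode above 0.004 m).
It fails at once if a loose thing on the bench is moved more than 25 mm (distance of any of key, fibre_block, spare_cam, lock_dial, screwdriver, spanner, grease_tin from where it was at the start of the episode above 0.025 m).
It also fails if it takes over 64 s, if anything falls off the work surface, if the arm or the gripper's body presses on something with over 40 N, if the wrist force passes 120 N, or if a joint passes its speed limit or range.

## Robot

A 7-joint arm with a two-finger parallel gripper is mounted at the origin on the work surface. World frame = base frame: x ahead of the robot, y to its left, z up, the work surface at z = 0. Lengths are in mm, angles in rad, forces in N, time in s.
With the tool pointing down it reaches from about 425 to 925 mm from the base axis. Payload 6.8 kg.
Tool frame: the origin (TCP) lies between the finger pads, 19 mm behind the fingertips; this is the grasp point; z points along the fingers, y is the line along which they close (so a half turn about z gives the same grasp; the last joint's range is limited). The gripper opens to 88 mm and grips with 3 to 60 N. Pads are 20 mm wide; open, the fingers measure 115 mm over their backs; the gripper's body (75 mm by 178 mm) begins 61 mm behind the grasp point.
Start: joints at [1.146, 0.477, 0.022, 1.555, -0.011, 1.109, -0.083], TCP at [210.29, -641.424, 241.364] pointing down, gripper open.
Joint ranges: [-2.96, 2.96], [-0.34, 2.1], [-1.41, 1.46], [0.24, 2.44], [-1.37, 4.51], [0.17, 1.92], [-2.96, 2.96]. Speed limits (rad/s): [2.39, 2.39, 3.14, 3.14, 3.14, 3.14, 3.14].

## Interface

Orientations are given as a rotation vector (axis times angle).
In Python, from bench import * gives the robot as it stands. The module is installed in compiled form; this text tells all that it offers.
- The arm moves only by the tool jog_arm, never from a script. Its argument "motion" is a list of rows, each a list of 7 numbers: the finger opening in cm, from 0 to 8.78, then the shift along the world's x, y, z in cm, then the turn, a rotation vector about the world's x, y, z in rad. A call has exactly 10 rows; each row shifts and turns the commanded pose from where the row before left it; what a row does not reach is not made up. A row lasts 1/8 s, in which the tool goes at most 62.5 mm and 10.7 degrees, less where a joint would pass 70% of its speed; a pose out of reach is approached as far as the arm can. A call with a gripper value outside its range is refused whole. The fingers move at their own pace and stop on an object; the grip force is fixed at half the most. Time passes only in rows, so rows that do not move let the fingers close, or fill a call up. It gives the time, the measured TCP pose, the force, the opening and the grip force at its end, in the units of the state.
- observe(): the state, without advancing time (a new reading comes with each control period).
- capture(name): name is "scene" or "top" or "wrist"; returns the picture (384x512x3 uint8, blue, green, red); there is no depth.
- calibration(name): a dict with "mtx" (3x3 intrinsics, pixels), "xyz" and "attitude" of the camera in the world. Camera axes: x right, y down, z forward; pixel columns grow to the right and rows downward; lengths in mm; the calibration is good to about 2 mm. A picture is of the moment at which its call begins: read the wrist's pose just before it. calibration takes no time and is no camera call; for the wrist camera it gives the pose at the moment of the call.
- sign_off(): hands the job in; it is judged then, once.
The state is a dict: "t": time; "joint_pos": joint angles; "joint_velocities": joint speeds; "tau": joint torques, N m; "eef_pos": TCP position; "eef_rot": TCP orientation; "wrist_force": force on the tool from outside, world axes, zero at the start; "torque": the same for the moment, N m; "gripper_width": opening from 0.0 (shut) to 1.0 (fully open); "grip_force": force on a finger pad.
Only numpy, scipy, OpenCV 4.12 (cv2) and the standard library are available. Lean on these libraries where they do the work, as an engineer would, in place of code of your own. Each camera call takes 0.05 s, during which the arm holds its last target. There are 200 camera calls.

## Working session

There is one attempt and no reset: what is moved stays moved. The work goes in short steps, Python scripts to look and compute and a tool call to move; the robot and the scene stay as the last step left them, time stands still between calls to the robot, and variables do not carry over. Pictures are saved under pics/ and viewed, at most 10 in all, crops included, and the job is handed in when it is done.

Besides the shell and the picture viewer there is one more tool, called after ">>>" as name(argument=value, ...) on one line, values as JSON. jog_arm: Moves the arm, as the interface text tells. Its arguments: {"type":"object","properties":{"motion":{"type":"array"}},"required":["motion"]}

```bash
mkdir -p pics; python3 - <<'E'
from bench import *
import cv2,json
s=observe();print(s)
for n in("scene","top"):
    print(n,calibration(n)); cv2.imwrite(f"pics/{n}0.png",cv2.resize(capture(n),(800,600),interpolation=cv2.INTER_CUBIC))
E
```

```text
{'t': 0.0, 'joint_pos': array([ 1.1459291 ,  0.47778085,  0.0223408 ,  1.55644439, -0.0114824 ,
        1.10931939, -0.08311876]), 'joint_velocities': array([-1.71371755e-03, -1.93423044e-03,  3.66499752e-04, -3.42411515e-05,
        8.14066183e-04,  2.49604262e-04,  1.38627458e-03]), 'tau': array([-2.76151432e-04, -5.82858753e+01,  1.53455269e+00, -2.72614878e+01,
       -5.43496362e-02,  1.70013460e-02,  1.57529112e-04]), 'eef_pos': array([ 210.06228887, -640.87598604,  240.39762446]), 'eef_rot': array([-3.10051979e+00, -4.95235000e-01,  6.84657167e-04]), 'wrist_force': array([ 0.53058963, -0.64980116, -0.268228  ]), 'torque': array([-0.04859218, -0.00796848, -0.00784853]), 'grip_force': 0.0, 'gripper_width': 0.9965656277596109}
scene {'mtx': array([[390.62427897,   0.        , 250.3259024 ],
       [  0.        , 390.62427897, 195.42971914],
       [  0.        ,   0.        ,   1.        ]]), 'xyz': array([1353.29870755, -139.21363423,  983.08224392]), 'attitude': array([-1.94113052, -1.59550875,  0.60196783])}
top {'mtx': array([[363.34781065,   0.        , 259.08311749],
       [  0.        , 363.34781065, 190.96313557],
       [  0.        ,   0.        ,   1.        ]]), 'xyz': array([ 440.60293684,  -11.73644887, 1161.30205487]), 'attitude': array([-2.18492242,  2.13298372, -0.13977209])}
```

View pics/scene0.png

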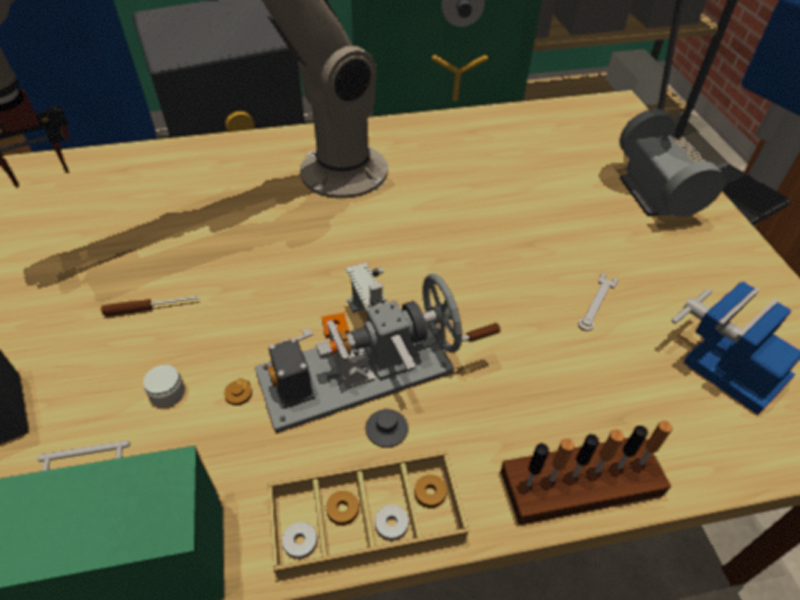

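View pics/top0.png

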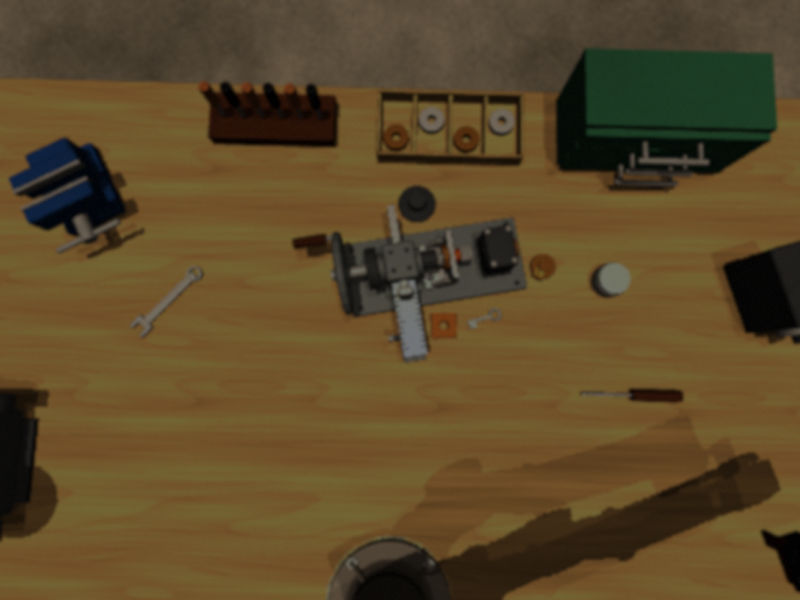

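The scene shows the rig around (350,350), with the housing at (290,370) and the wheel at (440,315). In the top view the rig is at about (430,265), the scale plate end at (413,355) and the pointer near (393,338). I'll enlarge crops of both.

```bash
cat > h.py <<'E'
from bench import *
import numpy as np,cv2
from scipy.spatial.transform import Rotation as R
np.set_printoptions(precision=1,suppress=True)
def ray(c,p):
    d=np.linalg.solve(c["mtx"],[p[0],p[1],1]);return np.array(c["xyz"]),R.from_rotvec(c["attitude"]).apply(d/np.linalg.norm(d))
def tri(obs):
    A=np.zeros((3,3));b=np.zeros(3);L=[]
    for c,p in obs:
        o,d=ray(c,p);M=np.eye(3)-np.outer(d,d);A+=M;b+=M@o;L.append((o,M))
    X=np.linalg.solve(A,b);return X,[float(np.linalg.norm(M@(X-o))) for o,M in L]
def onz(c,p,z):
    o,d=ray(c,p);return o+d*(z-o[2])/d[2]
def proj(c,X):
    q=c["mtx"]@R.from_rotvec(c["attitude"]).inv().apply(np.array(X)-c["xyz"]);return q[:2]/q[2]
E
python3 - <<'E'
from h import *
s=capture("scene");t=capture("top");cv2.imwrite("pics/s.png",s);cv2.imwrite("pics/t.png",t)
a=cv2.resize(s[165:285,150:310],(800,600),interpolation=cv2.INTER_CUBIC)
b=cv2.resize(t[130:238,200:344],(800,600),interpolation=cv2.INTER_CUBIC)
b=cv2.convertScaleAbs(b,alpha=1.8)
cv2.imwrite("pics/s1.png",a);cv2.imwrite("pics/t1.png",b)
E
```

```text
(no output)
```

View pics/s1.png

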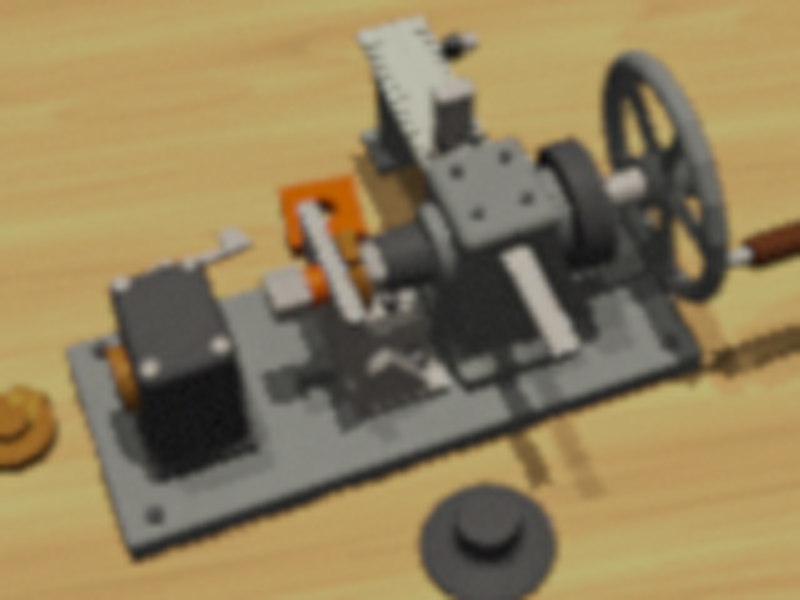

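View pics/t1.png

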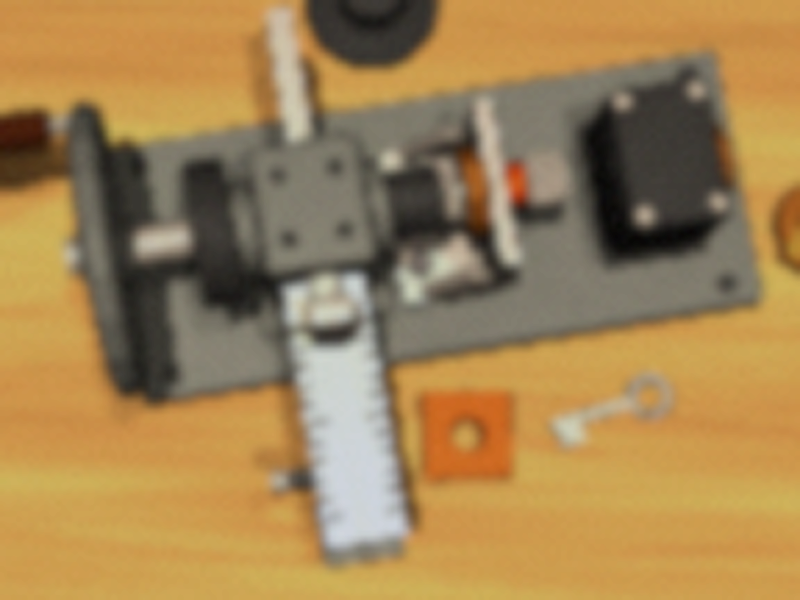

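Scene crop: headstock top corners at (425,160), (525,143), (568,222) and (455,248). The plate end is at (360,38)-(422,18), and the pointer clip at (455,46). Bolt head is at (285,288). Top crop: handle at (328,295), pointer at (298,480), bolt head at (546,178). I'll fit the rig pose to these.

```bash
cat > fit.py <<'E'
from h import *
from scipy.optimize import least_squares
cs,ct=calibration("scene"),calibration("top")
S=lambda u,v:np.array([(u+.5)/5-.5+150,(v+.5)/5-.5+165])
T=lambda u,v:np.array([(u+.5)/(800/144)-.5+200,(v+.5)/(800/144)-.5+130])
pts=[(cs,S(455,248),(35,95,140)),(cs,S(568,222),(35,155,140)),(cs,S(525,143),(-35,155,140)),(cs,S(425,160),(-35,95,140)),
(ct,T(248,155),(35,155,140)),(ct,T(358,137),(35,95,140)),(ct,T(378,265),(-35,95,140)),(ct,T(268,280),(-35,155,140)),
(cs,S(360,38),(-175,103,110)),(cs,S(422,18),(-175,147,110)),(ct,T(325,555),(-175,147,110)),(ct,T(408,545),(-175,103,110)),
(ct,T(485,100),(45,27,120)),(ct,T(510,265),(-45,27,120)),(cs,S(305,205),(-45,27,120)),(cs,S(355,318),(45,27,120))]
def W(p,r): 
    return np.append(R.from_euler('z',p[2]).apply(np.array(r,float))[:2]+p[:2],r[2])
f=lambda p:np.concatenate([proj(c,W(p,r))-q for c,q,r in pts])
E
python3 - <<'E'
from fit import *
s=least_squares(f,[560,-60,0.1],x_scale=[100,100,.1],loss='soft_l1');p=s.x
print(p[:2],"yaw %.4f"%p[2]);print(f(p).reshape(-1,2))
def rig(X): return R.from_euler('z',-p[2]).apply(X-np.array([p[0],p[1],0]))
for n,a,b in[("head",S(288,283),T(546,175)),("handletop",S(453,88),T(327,292)),("nutend",S(470,42),T(279,481)),("clip",S(455,46),T(298,479)),("bolt?",S(285,275),T(546,178))]:
    X,e=tri([(cs,a),(ct,b)]);print(n,X,rig(X),e)
np.save("rig.npy",p)
E
```

```text
[ 663.2 -126.3] yaw 0.1812
[[ 1.3 -1. ]
 [-1.4 -1.9]
 [-2.  -3.2]
 [-1.3 -1. ]
 [-0.8 -1.9]
 [ 0.  -1.8]
 [ 0.3 -1.1]
 [-0.7 -0.5]
 [-0.8 -1.8]
 [-0.1 -1.3]
 [-0.5 -1.4]
 [-0.4 -2. ]
 [-0.6 -0.4]
 [ 0.  -0.2]
 [-0.4 -1.4]
 [-0.4 -0.7]]
head [ 664.6 -125.6  108.3] [  1.5   0.5 108.3] [1.8116035999907887, 1.8116035999907782]
handletop [589.5 -13.4 168.2] [-52.1 124.3 168.2] [0.967733236104529, 0.9677332361045398]
nutend [498.5  11.  111. ] [-137.2  164.8  111. ] [0.9581323407598712, 0.9581323407598649]
clip [499.8   1.2 110.6] [-137.7  154.9  110.6] [0.9658071367459312, 0.9658071367459161]
bolt? [ 662.  -125.9  112.5] [ -1.1   0.7 112.5] [1.0690108597203694, 1.0690108597204167]
```

```bash
python3 - <<'E'
from h import *
c=calibration("wrist");s=observe();r=R.from_rotvec(s["eef_rot"])
print(r.as_matrix());print(c["mtx"]);print("cam in tool",r.inv().apply(c["xyz"]-s["eef_pos"]));print((r.inv()*R.from_rotvec(c["attitude"])).as_matrix())
p=np.load("rig.npy");q=R.from_euler('z',p[2])
for n,y in(("handle tool y=rig y",q.apply([0,1,0])),("-",q.apply([0,-1,0])),("bolt +x",q.apply([1,0,0])),("-x",q.apply([-1,0,0]))):
    z=np.array([0,0,-1.]);G=R.from_matrix(np.c_[np.cross(y,z),y,z]);print(n,(G*r.inv()).as_rotvec().round(3))
E
```

```text
[[ 1.   0.3 -0. ]
 [ 0.3 -1.   0. ]
 [-0.  -0.  -1. ]]
[[330.4   0.  256.7]
 [  0.  330.4 191.5]
 [  0.    0.    1. ]]
cam in tool [  75.6    0.8 -142.6]
[[ 0.  -1.  -0.3]
 [ 1.   0.   0. ]
 [-0.  -0.3  1. ]]
handle tool y=rig y [ 0. -0.  3.]
- [-0.  -0.  -0.1]
bolt +x [-0.  -0.   1.4]
-x [-0.   0.  -1.7]
```

>>> jog_arm(motion=[[8.7,2.2,4.1,0.1,0,0,-0.0136],[8.7,2.2,4.1,0.1,0,0,-0.0136],[8.7,2.2,4.1,0.1,0,0,-0.0136],[8.7,2.2,4.1,0.1,0,0,-0.0136],[8.7,2.2,4.1,0.1,0,0,-0.0136],[8.7,2.2,4.1,0.1,0,0,-0.0136],[8.7,2.2,4.1,0.1,0,0,-0.0136],[8.7,2.2,4.1,0.1,0,0,-0.0136],[8.7,2.2,4.1,0.1,0,0,-0.0136],[8.7,2.2,4.1,0.1,0,0,-0.0136]])

```text
t: 1.45
eef_pos: [430.8, -230.1, 251.5]
eef_rot: [3.129, 0.283, 0.0]
wrist_force: [0.7, -0.7, -0.8]
gripper_width: 0.99
grip_force: 0.0
```

>>> jog_arm(motion=[[8.7,1.95,3.5,0,0,0,0],[8.7,1.95,3.5,0,0,0,0],[8.7,1.95,3.5,0,0,0,0],[8.7,1.95,3.5,0,0,0,0],[8.7,1.95,3.5,0,0,0,0],[8.7,1.95,3.5,0,0,0,0],[8.7,0,0,0,0,0,0],[8.7,0,0,0,0,0,0],[8.7,0,0,0,0,0,0],[8.7,0,0,0,0,0,0]])

```text
t: 2.7
eef_pos: [547.0, -22.6, 251.4]
eef_rot: [3.129, 0.281, -0.0]
wrist_force: [0.0, 0.7, 0.4]
gripper_width: 0.987
grip_force: 0.0
```

```bash
python3 - <<'E'
from h import *
import pickle
s=observe();c=calibration("wrist");im=capture("wrist");cv2.imwrite("pics/w.png",im)
pickle.dump((s,c),open("w1.pkl","wb"));print(s["eef_pos"],s["eef_rot"],s["joint_pos"])
cv2.imwrite("pics/w1.png",cv2.resize(im,(800,600),interpolation=cv2.INTER_CUBIC))
E
```

```text
[547.  -22.6 251.4] [ 3.1  0.3 -0. ] [ 0.2  0.3 -0.3  1.8  0.1  1.  -1.6]
```

View pics/w1.png

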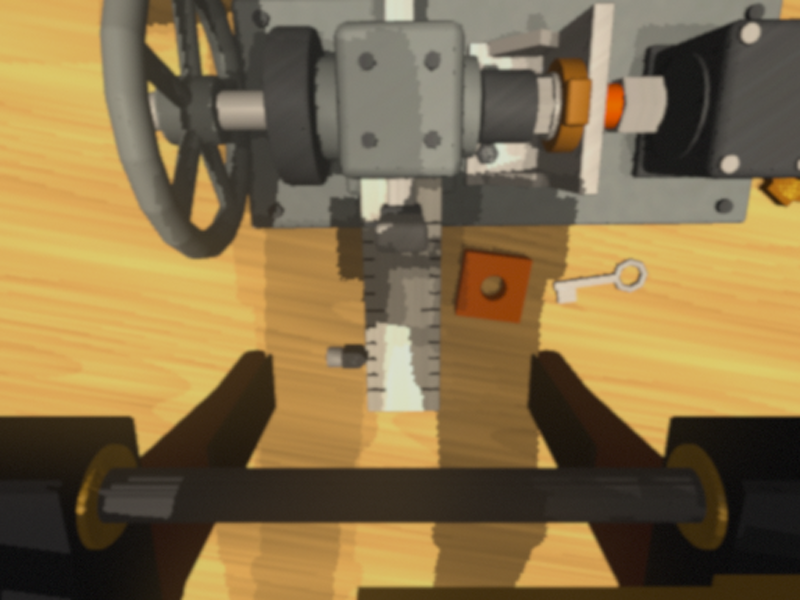

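The wrist picture shows the handle at (403,228), the pointer clip at (352,356), the plate end at (368..440,410) and the bolt head at (645,104). I'll crop for the index.

```bash
python3 - <<'E'
from h import *
im=cv2.imread("pics/w.png")[110:266,200:300]
a=cv2.rotate(cv2.resize(im,None,fx=5,fy=5,interpolation=cv2.INTER_CUBIC),cv2.ROTATE_90_COUNTERCLOCKWISE)
a=(255*(a/255.)**.6).astype(np.uint8)
cv2.imwrite("pics/w2.png",a);print(a.shape)
E
```

```text
(500, 780, 3)
```

View pics/w2.png

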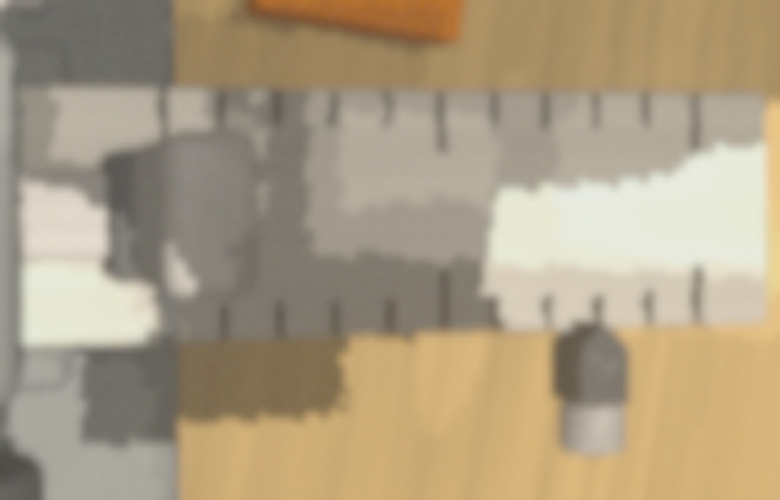

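Crop (rotated 90° CCW): the handle top face spans x' 165–250, y' 130–295. The pointer clip is centred on x'≈592 with its tip at y'≈322, and the plate end is at x'=767.

```bash
cat > fit2.py <<'E'
from fit import *
import pickle
s1,cw=pickle.load(open("w1.pkl","rb"))
W1=lambda u,v:np.array([(u+.5)/1.5625-.5,(v+.5)/1.5625-.5])
C=lambda a,b:np.array([200+(499.5-b)/5-.5,110+(a+.5)/5-.5])
wp=[(cw,C(767,95),(-175,103,110)),(cw,C(767,322),(-175,147,110)),(cw,W1(337,24),(35,155,140)),(cw,W1(463,24),(35,95,140)),(cw,W1(465,177),(-35,95,140)),(cw,W1(340,177),(-35,155,140)),(cw,W1(590,192),(-45,27,120))]
def g(p): return np.concatenate([proj(c,W(p,r))-q for c,q,r in wp])
E
python3 - <<'E'
from fit2 import *
r=least_squares(g,np.load("rig.npy"),x_scale=[100,100,.1],loss='soft_l1');p=r.x
print(p,"yaw %.4f"%p[2]);print(g(p).reshape(-1,2));np.save("rigw.npy",p)
rig=lambda X:R.from_euler('z',-p[2]).apply(X-np.array([p[0],p[1],0]))
for n,q,z in[("ptr",C(592,322),112),("nutend",C(592,450),112),("h1",C(165,140),163),("h2",C(250,140),163),("h3",C(165,290),163),("h4",C(250,290),163),("hmid",C(208,212),163),("head",W1(645,104),113.5),("headL",W1(621,104),113.5),("headR",W1(666,104),113.5),("hou",W1(700,176),116)]:
    X=onz(cw,q,z);print(n,X,rig(X))
X,e=tri([(cw,C(592,385)),(cs,S(457,45)),(ct,T(296,480))]);print("clip",X,rig(X),e)
X,e=tri([(cw,C(208,212)),(cs,S(453,88)),(ct,T(327,294))]);print("handle",X,rig(X),e)
X,e=tri([(cw,W1(645,104)),(cs,S(287,280)),(ct,T(546,176))]);print("head",X,rig(X),e)
E
```

```text
[ 667.7 -128.7    0.2] yaw 0.1872
[[ 0.8  0.1]
 [ 0.   0.4]
 [-2.4 -4.7]
 [ 3.7 -5.4]
 [-0.2  0.6]
 [-0.3  1.2]
 [-0.1  1.8]]
ptr [505. -11. 112.] [-138.  146.  112.]
nutend [500.8  12.1 112. ] [-137.8  169.4  112. ]
h1 [593.7 -25.5 163. ] [-53.5 115.2 163. ]
h2 [581.9 -27.7 163. ] [-65.5 115.2 163. ]
h3 [590.   -4.9 163. ] [-53.3 136.2 163. ]
h4 [578.2  -6.9 163. ] [-65.3 136.4 163. ]
hmid [586.  -16.6 163. ] [-59.4 125.3 163. ]
head [ 667.4 -128.   113.5] [ -0.2   0.8 113.5]
headL [ 665.2 -116.   113.5] [ -0.1  13.  113.5]
headR [ 669.3 -138.6  113.5] [ -0.3 -10.  113.5]
hou [ 638.1 -166.2  116. ] [-36.1 -31.3 116. ]
clip [500.3   1.7 110.3] [-140.3  159.3  110.3] [2.2093619410388086, 1.9880329337941007, 1.2097572684845834]
handle [588.  -14.4 167.5] [-57.1 127.2 167.5] [2.447811273125223, 0.5934740279516559, 2.078821775675713]
head [ 665.4 -126.3  113.1] [ -1.8   2.8 113.1] [2.5759868816687987, 2.275524949442702, 2.637691656987211]
```

>>> jog_arm(motion=[[8.7,1.3,0.2,-1,0,0,0.004],[8.7,1.3,0.2,-1,0,0,0],[8.7,1.3,0.2,-1,0,0,0],[8.7,0,0,-2.4,0,0,0],[8.7,0,0,-2.4,0,0,0],[8.7,0,0,-2.2,0,0,0],[8.7,0,0,0,0,0,0],[2,0,0,0,0,0,0],[1,0,0,0,0,0,0],[1,0,0,0,0,0,0]])

```text
t: 4.0
eef_pos: [586.8, -15.5, 152.2]
eef_rot: [3.128, 0.29, 0.002]
wrist_force: [-0.5, 0.3, 0.9]
gripper_width: 0.686
grip_force: 0.0
```

>>> jog_arm(motion=[[1,0,0,0,0,0,0],[1,0,0,0,0,0,0],[1,0,0,0,0,0,0],[1,0,0,0,0,0,0],[1,0,0,0,0,0,0],[1,0,0,0,0,0,0],[1,0,0,0,0,0,0],[1,-0.49,-0.09,0,0,0,0],[1,-0.49,-0.09,0,0,0,0],[1,-0.49,-0.09,0,0,0,0]])

```text
t: 5.25
eef_pos: [575.1, -17.5, 151.5]
eef_rot: [-3.127, -0.291, -0.012]
wrist_force: [14.3, 1.8, -12.0]
gripper_width: 0.274
grip_force: 30.0
```

>>> jog_arm(motion=[[1,-0.59,-0.11,0,0,0,0],[1,-0.59,-0.11,0,0,0,0],[1,-0.59,-0.11,0,0,0,0],[1,-0.59,-0.11,0,0,0,0],[1,-0.59,-0.11,0,0,0,0],[1,-0.59,-0.11,0,0,0,0],[1,-0.59,-0.11,0,0,0,0],[1,-0.59,-0.11,0,0,0,0],[1,-0.59,-0.11,0,0,0,0],[1,0,0,0,0,0,0]])

```text
t: 6.5
eef_pos: [523.0, -27.5, 151.6]
eef_rot: [-3.127, -0.29, -0.016]
wrist_force: [16.0, 1.3, -16.5]
gripper_width: 0.269
grip_force: 30.0
```

```bash
python3 - <<'E'
from h import *
import pickle
s=observe();c=calibration("wrist");im=capture("wrist");cv2.imwrite("pics/wb.png",im)
pickle.dump((s,c),open("w2.pkl","wb"));print(s["eef_pos"],s["wrist_force"])
a=cv2.resize(im[140:260,160:320],(800,600),interpolation=cv2.INTER_CUBIC)
cv2.imwrite("pics/w3.png",(255*(a/255.)**.6).astype(np.uint8))
E
```

```text
[523.  -27.5 151.6] [ 16.    1.3 -16.5]
```

View pics/w3.png

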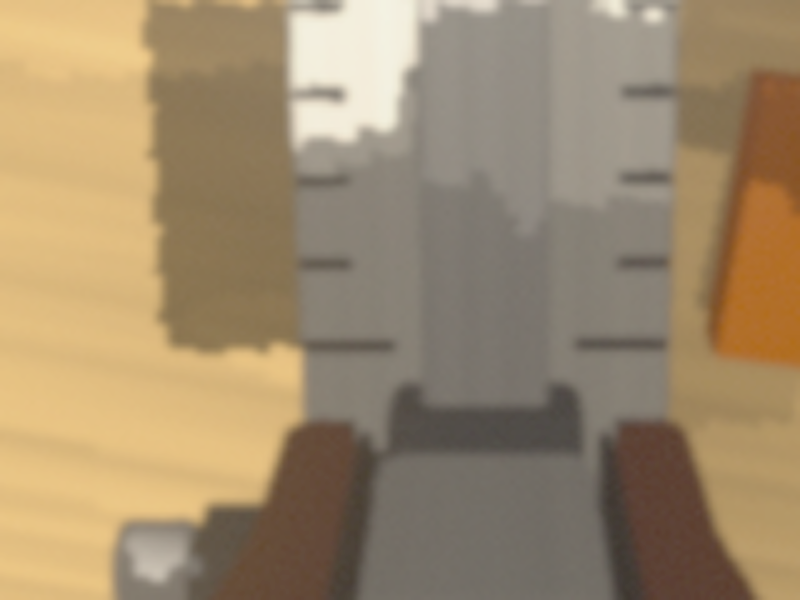

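The crop shows the foot's inner face at (485,405–450) between the fingers. The pointer's thumb nut is at (155,525–600+), still farther out.

```bash
python3 - <<'E'
from fit2 import *
s,c=pickle.load(open("w2.pkl","rb"));p=np.load("rigw.npy")
rig=lambda X:R.from_euler('z',-p[2]).apply(X-np.array([p[0],p[1],0]))
D=lambda u,v:np.array([160+(u+.5)/5-.5,140+(v+.5)/5-.5])
for n,q,z in[("foot top edge",D(485,452),127),("foot bottom edge",D(485,406),116),("grad L",D(350,345),110),("grad R",D(620,345),110),("grad L2",D(322,181),110),("nut top",D(155,524),112)]:
    print(n,rig(onz(c,q,z)))
print("tcp",rig(s["eef_pos"]))
for n,q in[("grad1 (597)",C(597,305)),("(440)",C(443,300)),("697",C(697,290))]: print(n,rig(onz(cw,q,110)))
im=cv2.imread("pics/wb.png")
for u in(187,191,194,204):print(u,im[238:290,u].mean(1).round().astype(int))
E
```

```text
foot top edge [-116.8  125.5  127. ]
foot bottom edge [-115.6  125.5  116. ]
grad L [-110.1  141.4  110. ]
grad R [-110.2  109.6  110. ]
grad L2 [-90.4 144.1 110. ]
nut top [-132.   165.1  112. ]
tcp [-123.4  126.4  151.6]
grad1 (597) [-139.8  143.   110. ]
(440) [-110.1  141.4  110. ]
697 [-160.   140.6  110. ]
187 [158 159 160 158 152 130 101  90  99 112 123 130 131 131 132 133 125 100
  80  75  75  74  73  73  77  99 127 124  88  48  36  34  34  35  34  34
  32  31  33  30  30  29  31  31  30  31  30  28  29  28  29  27]
191 [155 158 159 159 153 132 101  88  96 107 117 125 132 140 147 154 157 144
 110  81  75  74  74  73  76 101 129 126  87  47  35  33  34  33  33  33
  32  32  31  31  31  31  29  29  30  28  28  29  27  29  27  27]
194 [154 157 158 159 153 129  99  86  92 104 112 121 129 136 135 118  97  86
  78  75  74  74  72  70  76  99 128 127  87  48  33  32  34  32  32  32
  32  31  30  29  30  28  29  28  31  29  29  28  27  27  27  26]
204 [145 136 106  69  46  42  41  40  41  41  41  41  42  42  40  42  41  40
  39  40  38  37  38  38  37  38  37  35  34  30  31  31  30  30  29  30
  30  30  29  29  29  29  27  29  28  32  39  43  47  48  46  48]
```

>>> jog_arm(motion=[[1,-0.39,-0.07,0,0,0,0],[1,-0.39,-0.07,0,0,0,0],[1,-0.39,-0.07,0,0,0,0],[1,0,0,0,0,0,0],[1,0,0,0,0,0,0],[8.7,0,0,0,0,0,0],[8.7,0,0,0,0,0,0],[8.7,0,0,1,0,0,0],[8.7,0,0,4,0,0,0],[8.7,0,0,4,0,0,0]])

```text
t: 7.8
eef_pos: [506.4, -30.0, 243.0]
eef_rot: [-3.128, -0.29, 0.001]
wrist_force: [0.3, 0.3, 0.2]
gripper_width: 0.8
grip_force: 0.0
```

```bash
python3 - <<'E'
from h import *
import pickle
s=observe();c=calibration("wrist");im=capture("wrist");cv2.imwrite("pics/wc.png",im)
pickle.dump((s,c),open("w3.pkl","wb"));print(s["eef_pos"],s["wrist_force"],s["t"])
a=cv2.resize(im[130:250,180:340],(800,600),interpolation=cv2.INTER_CUBIC)
cv2.imwrite("pics/w4.png",(255*(a/255.)**.6).astype(np.uint8))
E
```

```text
[506.4 -30.  243. ] [0.3 0.3 0.2] 7.8
```

View pics/w4.png

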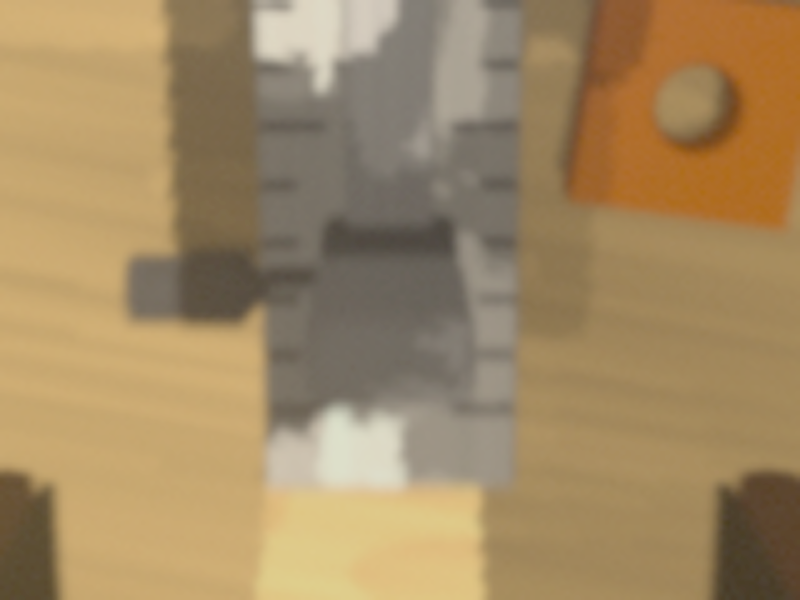

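The crop shows the index tongue at about (290,277) and the pointer clip centred near (220,288), tip (265,290), so the index seems about 2 mm short. I'll refine from pixel profiles.

```bash
python3 - <<'E'
from fit2 import *
s,c=pickle.load(open("w3.pkl","rb"));p=np.load("rigw.npy")
rig=lambda X:R.from_euler('z',-p[2]).apply(X-np.array([p[0],p[1],0]))
im=cv2.imread("pics/wc.png").mean(2)
for u in(206,210,216,220,224,228,230,231,232,233,234,236,238,240,242):print(u,im[176:202,u].round().astype(int))
for v in(182,184,185,186,187,188,190):print(v,[rig(onz(c,(238,v),z))[0].round(1) for z in(110,113,116)])
D=lambda u,v:np.array([180+(u+.5)/5-.5,130+(v+.5)/5-.5])
for q in(D(290,127),D(290,355),D(290,408),D(495,299)):print(rig(onz(c,q,110)))
print("foot",rig(onz(c,D(390,255),127)),"top in",rig(onz(c,D(390,405),163)))
E
```

```text
206 [114 116 117 115 108  93  80  73  71  69  69  69  69  68  69  72  77  88
 103 117 127 130 128 126 123 126]
210 [113 113 115 110  98  80  67  61  60  61  61  62  62  63  62  62  65  77
  95 114 125 129 129 127 124 124]
216 [ 59  60  59  58  56  51  47  43  42  42  43  44  43  44  44  43  48  60
  82 102 117 126 130 130 128 126]
220 [ 53  52  49  44  40  36  35  36  36  38  37  36  36  35  37  37  40  47
  69  93 113 125 129 131 130 128]
224 [ 53  53  50  44  38  36  36  36  37  36  39  37  36  36  37  37  38  46
  66  91 111 122 128 130 129 129]
228 [ 56  53  49  46  41  35  33  34  34  35  37  36  36  36  36  39  44  59
  81  98 113 121 126 129 130 130]
230 [ 56  53  52  48  45  45  44  39  36  33  35  36  35  38  45  59  79  96
 106 112 115 120 125 127 129 128]
231 [ 58  56  51  50  51  53  50  45  38  36  34  34  35  40  53  73  91 103
 107 108 109 114 117 120 123 124]
232 [ 60  57  52  53  56  58  58  51  44  38  35  36  37  43  57  73  87  93
  94  93  94  97 100 101 104 105]
233 [63 57 51 52 59 61 59 52 43 38 37 38 41 45 52 65 74 77 77 78 78 79 79 78
 77 78]
234 [64 56 50 53
[... 313 characters left out ...]
60
 58 58]
242 [65 65 64 65 64 62 57 50 43 43 46 52 54 57 57 58 58 57 56 56 58 58 58 59
 59 58]
182 [np.float64(-134.3), np.float64(-133.6), np.float64(-132.8)]
184 [np.float64(-136.1), np.float64(-135.3), np.float64(-134.6)]
185 [np.float64(-137.0), np.float64(-136.2), np.float64(-135.4)]
186 [np.float64(-137.9), np.float64(-137.1), np.float64(-136.3)]
187 [np.float64(-138.8), np.float64(-138.0), np.float64(-137.2)]
188 [np.float64(-139.7), np.float64(-138.9), np.float64(-138.1)]
190 [np.float64(-141.5), np.float64(-140.6), np.float64(-139.8)]
[-110.9  142.1  110. ]
[-151.1  142.8  110. ]
[-160.9  143.   110. ]
[-141.   107.1  110. ]
foot [-128.9  125.3  127. ] top in [-141.9  125.5  163. ]
```

The index looks about 1.5–2.5 mm short, which is within tolerance. I'll do a quick parallax-free check with the camera straight above the pointer.

>>> jog_arm(motion=[[8.7,-3.5,-0.65,0,0,0,0],[8.7,-3.5,-0.65,0,0,0,0],[8.7,0,0,0,0,0,0],[8.7,0,0,0,0,0,0],[8.7,0,0,0,0,0,0],[8.7,0,0,0,0,0,0],[8.7,0,0,0,0,0,0],[8.7,0,0,0,0,0,0],[8.7,0,0,0,0,0,0],[8.7,0,0,0,0,0,0]])

```text
t: 9.1
eef_pos: [436.8, -43.1, 241.4]
eef_rot: [-3.128, -0.29, -0.0]
wrist_force: [-0.1, -0.3, -0.2]
gripper_width: 0.993
grip_force: 0.0
```

```bash
python3 - <<'E'
from fit2 import *
s=observe();c=calibration("wrist");im=capture("wrist");cv2.imwrite("pics/wd.png",im)
pickle.dump((s,c),open("w4.pkl","wb"));p=np.load("rigw.npy")
rig=lambda X:R.from_euler('z',-p[2]).apply(X-np.array([p[0],p[1],0]))
print(s["eef_pos"],"cam",rig(c["xyz"]))
W_=lambda x,y,z:proj(c,W(p,(x,y,z)))
for y in(143,147,150):print(W_(-138,y,112))
# rectified plan view at z=112: rows x -100..-180, cols y 175..90, 8 px/mm
H=cv2.getPerspectiveTransform(np.float32([W_(-100,175,112),W_(-100,90,112),W_(-180,90,112),W_(-180,175,112)]),np.float32([[0,0],[680,0],[680,640],[0,640]]))
a=cv2.warpPerspective(im,H,(680,640),flags=cv2.INTER_CUBIC)[0:600]
cv2.imwrite("pics/w5.png",(255*(a/255.)**.6).astype(np.uint8))
E
```

```text
[436.8 -43.1 241.4] cam [-135.3  126.2  384. ]
[235.3 101.2]
[230.3 101.2]
[226.5 101.2]
```

View pics/w5.png

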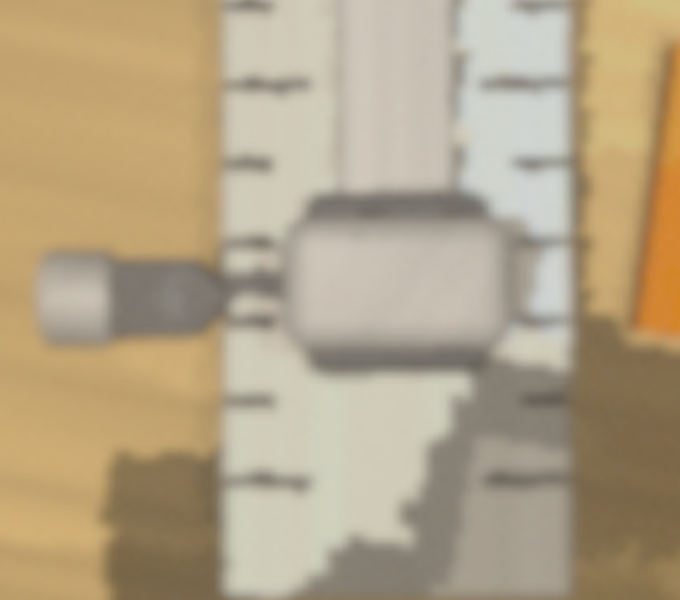

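Plan view: index centre at row 284 and pointer tip at row 297 (8 px/mm), so the gauge is 1.7 mm short, inside the 4 mm tolerance. On to the bolt, turning 90°.

>>> jog_arm(motion=[[8.7,2.3,-0.85,0,0,0,0.157],[8.7,2.3,-0.85,0,0,0,0.157],[8.7,2.3,-0.85,0,0,0,0.157],[8.7,2.3,-0.85,0,0,0,0.157],[8.7,2.3,-0.85,0,0,0,0.157],[8.7,2.3,-0.85,0,0,0,0.157],[8.7,2.3,-0.85,0,0,0,0.157],[8.7,2.3,-0.85,0,0,0,0.157],[8.7,2.3,-0.85,0,0,0,0.157],[8.7,2.3,-0.85,0,0,0,0.158]])

```text
t: 10.4
eef_pos: [667.5, -128.6, 241.1]
eef_rot: [-2.001, -2.422, 0.0]
wrist_force: [0.1, 0.8, 0.5]
gripper_width: 0.991
grip_force: 0.0
```

```bash
python3 - <<'E'
from fit2 import *
s=observe();r=R.from_rotvec(s["eef_rot"]).as_matrix();p=np.load("rigw.npy")
rig=lambda X:R.from_euler('z',-p[2]).apply(X-np.array([p[0],p[1],0]))
c=calibration("wrist");im=capture("wrist");cv2.imwrite("pics/we.png",im);pickle.dump((s,c),open("w5.pkl","wb"))
print(s["t"],s["eef_pos"],rig(s["eef_pos"]),"tool y angle %.3f"%np.arctan2(r[1,1],r[0,1]),s["joint_pos"])
# plan-view at z=113: sample bright profile along rig y through x=0, and along x at y=0
def prof(pts):return [int(cv2.getRectSubPix(im,(3,3),tuple(map(float,proj(c,W(p,q))))).mean()) for q in pts]
ys=range(-50,40,2);xs=range(-30,32,2)
print(list(zip(ys,prof([(0,y,114) for y in ys]))));print(list(zip(xs,prof([(x,0,114) for x in xs]))))
E
```

```text
10.4 [ 667.5 -128.6  241.1] [ -0.2   0.2 241.1] tool y angle 0.190 [ 0.4  0.5 -0.5  1.5  0.3  1.2  0.1]
[(-50, 51), (-48, 51), (-46, 50), (-44, 49), (-42, 46), (-40, 42), (-38, 36), (-36, 33), (-34, 39), (-32, 39), (-30, 31), (-28, 30), (-26, 30), (-24, 30), (-22, 30), (-20, 30), (-18, 31), (-16, 31), (-14, 32), (-12, 47), (-10, 78), (-8, 82), (-6, 74), (-4, 65), (-2, 63), (0, 63), (2, 64), (4, 80), (6, 123), (8, 135), (10, 116), (12, 98), (14, 95), (16, 96), (18, 98), (20, 116), (22, 142), (24, 157), (26, 162), (28, 160), (30, 128), (32, 96), (34, 96), (36, 101), (38, 105)]
[(-30, 85), (-28, 85), (-26, 84), (-24, 84), (-22, 84), (-20, 84), (-18, 83), (-16, 83), (-14, 82), (-12, 76), (-10, 69), (-8, 64), (-6, 64), (-4, 63), (-2, 63), (0, 63), (2, 63), (4, 63), (6, 63), (8, 64), (10, 63), (12, 65), (14, 70), (16, 79), (18, 82), (20, 82), (22, 82), (24, 83), (26, 83), (28, 83), (30, 84)]
```

>>> jog_arm(motion=[[8.7,0.1,0,-2.8,0,0,0],[8.7,0,0,-2.8,0,0,0],[8.7,0,0,-2.8,0,0,0],[8.7,0,0,-2.8,0,0,0],[8.7,0,0,-1.8,0,0,0],[8.7,0,0,-0.9,0,0,0],[8.7,0,0,0,0,0,0],[5,0,0,0,0,0,0],[5,0,0,0,0,0,0],[5,0,0,0,0,0,0]])

```text
t: 11.7
eef_pos: [668.1, -128.2, 103.0]
eef_rot: [2.006, 2.416, 0.001]
wrist_force: [0.0, -0.5, 1.3]
gripper_width: 0.691
grip_force: 0.0
```

No contact so far; close.

>>> jog_arm(motion=[[1.5,0,0,-0.2,0,0,0],[1.5,0,0,0,0,0,0],[1.5,0,0,0,0,0,0],[1.5,0,0,0,0,0,0],[1.5,0,0,0,0,0,0],[1.5,0,0,0,0,0,0],[1.5,0,0,0,0,0,0],[1.5,0,0,0,0,0,0],[1.5,0,0,0,0,0,0],[1.5,0,0,0,0,0,0]])

```text
t: 12.95
eef_pos: [667.1, -128.3, 100.2]
eef_rot: [-2.006, -2.416, 0.002]
wrist_force: [-5.9, -1.1, 2.6]
gripper_width: 0.331
grip_force: 30.0
```

>>> jog_arm(motion=[[1.5,-0.1,0,0,0,0,0],[1.5,0,0,0,0,0,0],[1.5,0,0,0,0,0,0],[1.5,0,0,0,0,0,0],[1.5,0,0,0,0,0,0],[1.5,0,0,0,0,0,0],[1.5,0,0,0,0,0,0],[1.5,0,0,0,0,0,0],[1.5,0,0,0,0,0,0],[1.5,0,0,0,0,0,0]])

```text
t: 14.2
eef_pos: [667.0, -128.2, 100.3]
eef_rot: [2.007, 2.417, 0.0]
wrist_force: [2.7, -1.0, -4.4]
gripper_width: 0.333
grip_force: 30.0
```

```bash
python3 - <<'E'
from fit2 import *
s=observe();print(s["gripper_width"],s["wrist_force"],s["torque"])
c=calibration("wrist");im=capture("wrist");cv2.imwrite("pics/wf1.png",im)
cc=calibration("scene");cv2.imwrite("pics/sf1.png",capture("scene"))
E
```

```text
0.33296018587780096 [ 2.7 -1.  -4.4] [-0.4 -0.6  0. ]
```

>>> jog_arm(motion=[[1.5,0,0,0,0,0,0],[1.5,0,0,0,0,0,0],[1.5,0,0,0,0,0,0],[1.5,0,0,0,0,0,0],[1.5,0,0,0,0,0,0],[1.5,0,0,0,0,0,0],[1.5,0,0,0,0,0,0],[1.5,0,0,0,0,0,0],[1.5,0,0,0,0,0,0],[1.5,0,0,0,0,0,0]])

```text
t: 15.55
eef_pos: [667.0, -128.2, 100.4]
eef_rot: [2.007, 2.417, 0.0]
wrist_force: [5.5, -3.0, -6.9]
gripper_width: 0.333
grip_force: 30.0
```

```bash
python3 - <<'E'
from fit2 import *
ws=[observe()["gripper_width"]]
im=capture("wrist");cv2.imwrite("pics/wf2.png",im);sc=capture("scene");cv2.imwrite("pics/sf2.png",sc)
for i in range(6): capture("top");ws.append(observe()["gripper_width"])
print(np.round(ws,4),observe()["wrist_force"])
d=cv2.absdiff(cv2.imread("pics/sf1.png"),sc).mean(2)
for n,(a,b,u,v) in dict(wheel=(173,228,268,298),bolt=(216,234,200,216),camnut=(205,228,216,234)).items(): print(n,d[a:b,u:v].mean(),d[a:b,u:v].max())
print("bg",d[100:160,100:200].mean())
c=calibration("wrist");s=observe();p=np.load("rigw.npy")
for n,q in dict(head=(0,0,114),bushing=(0,16,110),nut=(0,60,112),wheel=(60,235,120)).items(): print(n,proj(c,W(p,q)))
E
```

```text
[0.3 0.3 0.3 0.3 0.3 0.3 0.3] [ 4.4 -2.6 -7. ]
wheel 10.929494949494948 124.33333333333333
bolt 1.6087962962962965 6.666666666666667
camnut 1.6900161030595813 11.333333333333334
bg 0.6636111111111112
head [256.3 275.2]
bushing [256.2 237.7]
nut [256.  136.6]
wheel [ 520.9 -643. ]
```

Wheel turns while the bolt stands still. Keep holding until the wheel stops.

>>> jog_arm(motion=[[1.5,0,0,0,0,0,0],[1.5,0,0,0,0,0,0],[1.5,0,0,0,0,0,0],[1.5,0,0,0,0,0,0],[1.5,0,0,0,0,0,0],[1.5,0,0,0,0,0,0],[1.5,0,0,0,0,0,0],[1.5,0,0,0,0,0,0],[1.5,0,0,0,0,0,0],[1.5,0,0,0,0,0,0]])

```text
t: 17.2
eef_pos: [667.0, -128.2, 100.3]
eef_rot: [2.007, 2.417, 0.0]
wrist_force: [4.8, -2.0, -8.0]
gripper_width: 0.33
grip_force: 30.0
```

>>> jog_arm(motion=[[1.5,0,0,0,0,0,0],[1.5,0,0,0,0,0,0],[1.5,0,0,0,0,0,0],[1.5,0,0,0,0,0,0],[1.5,0,0,0,0,0,0],[1.5,0,0,0,0,0,0],[1.5,0,0,0,0,0,0],[1.5,0,0,0,0,0,0],[1.5,0,0,0,0,0,0],[1.5,0,0,0,0,0,0]])

```text
t: 18.45
eef_pos: [667.0, -128.2, 100.4]
eef_rot: [2.007, 2.417, 0.0]
wrist_force: [4.4, -2.8, -7.3]
gripper_width: 0.33
grip_force: 30.0
```

>>> jog_arm(motion=[[1.5,0,0,0,0,0,0],[1.5,0,0,0,0,0,0],[1.5,0,0,0,0,0,0],[1.5,0,0,0,0,0,0],[1.5,0,0,0,0,0,0],[1.5,0,0,0,0,0,0],[1.5,0,0,0,0,0,0],[1.5,0,0,0,0,0,0],[1.5,0,0,0,0,0,0],[1.5,0,0,0,0,0,0]])

```text
t: 19.7
eef_pos: [667.0, -128.2, 100.4]
eef_rot: [2.007, 2.417, 0.0]
wrist_force: [4.7, -2.2, -7.6]
gripper_width: 0.329
grip_force: 30.0
```

>>> jog_arm(motion=[[1.5,0,0,0,0,0,0],[1.5,0,0,0,0,0,0],[1.5,0,0,0,0,0,0],[1.5,0,0,0,0,0,0],[1.5,0,0,0,0,0,0],[1.5,0,0,0,0,0,0],[1.5,0,0,0,0,0,0],[1.5,0,0,0,0,0,0],[1.5,0,0,0,0,0,0],[1.5,0,0,0,0,0,0]])

```text
t: 20.95
eef_pos: [667.0, -128.2, 100.4]
eef_rot: [2.007, 2.417, 0.0]
wrist_force: [4.5, -2.5, -7.2]
gripper_width: 0.335
grip_force: 30.0
```

```bash
cat > chk.py <<'E'
from fit2 import *
import sys
k=sys.argv[1];sc=capture("scene");cv2.imwrite(f"pics/sf{k}.png",sc);cv2.imwrite(f"pics/wf{k}.png",capture("wrist"))
for i in range(12):capture("top")
s2=capture("scene");d=cv2.absdiff(sc,s2).mean(2);e=cv2.absdiff(cv2.imread("pics/sf2.png"),s2).mean(2)
for n,(a,b,u,v) in dict(wheel=(173,228,268,298),bolt=(216,234,200,216)).items(): print(n,"0.6s:",d[a:b,u:v].mean(),"since sf2:",e[a:b,u:v].mean())
w=cv2.absdiff(cv2.imread("pics/wf2.png"),cv2.imread(f"pics/wf{k}.png")).mean(2);print("wrist head",w[255:290,240:272].mean(),"bg",w[20:60,20:60].mean())
s=observe();print(s["t"],"%.4f"%s["gripper_width"],s["wrist_force"],s["grip_force"])
E
python3 chk.py 3
```

```text
wheel 0.6s: 0.8422222222222221 since sf2: 7.785858585858587
bolt 0.6s: 1.553240740740741 since sf2: 1.40625
wrist head 0.6532738095238096 bg 0.655625
21.7 0.3308 [ 4.7 -1.8 -6.9] 30.001543667167425
```

>>> jog_arm(motion=[[1.5,0,0,0,0,0,0],[1.5,0,0,0,0,0,0],[1.5,0,0,0,0,0,0],[1.5,0,0,0,0,0,0],[1.5,0,0,0,0,0,0],[1.5,0,0,0,0,0,0],[1.5,0,0,0,0,0,0],[1.5,0,0,0,0,0,0],[1.5,0,0,0,0,0,0],[1.5,0,0,0,0,0,0]])

```text
t: 22.95
eef_pos: [667.0, -128.2, 100.4]
eef_rot: [2.007, 2.417, 0.0]
wrist_force: [5.2, -1.3, -6.9]
gripper_width: 0.333
grip_force: 30.0
```

```bash
python3 - <<'E'
from fit2 import *
n=capture("scene");a,b=cv2.imread("pics/sf1.png"),cv2.imread("pics/sf3.png");p=np.load("rigw.npy")
print("wheel since sf3",cv2.absdiff(b,n)[173:228,268:298].mean())
u,v=map(int,proj(cs,W(p,(-136,125,145))));print(u,v,"handle since sf1",cv2.absdiff(a,n)[v-15:v+15,u-15:u+15].mean())
s=observe();print(s["t"],s["grip_force"],s["gripper_width"])
if cv2.absdiff(b,n)[173:228,268:298].mean()<1.2 and s["grip_force"]>25: print(sign_off())
E
```

```text
wheel since sf3 0.8517171717171718
230 169 handle since sf1 0.6707407407407407
23.0 30.001508854329586 0.33086218314406046
the job is handed in; nothing more can be done
None
```

I handed the job in at 23 s: the gauge index was about 1.7 mm short of the pointer (tolerance 5 mm), the bolt head was held still at 30 N, and the wheel had stopped, so the nut should be tight, though I could not read its angle and the hand-in returned no verdict.

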